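# Open the locked praline case with the release key

## Task

The praline sample case on the shop counter is locked. Take the release key (square handle) out of the tool rack, put its shank down through the slot in the case's steel top, feel for the hidden latch tab that lies somewhere along the slot and press it gently with the key until the drawer springs open, then hang the key back upright in the same hole of the rack. Leave everything else alone.

Things in the scene. Friction and masses are not known exactly. Their poses are not given: they have to be found in the camera images.
- key: Release key, about 80 g, loose, hanging upright in a rack hole: dark wooden square handle 20 x 20 mm, 55 mm high (z 0 to +55), and a round steel shank, 8 mm diameter, 60 mm long, down to z = -60 mm, its last 3 mm tapering to 5 mm. Origin: on the shank's axis at the handle's underside, which rests on the rack's plate; z up, x and y square to the handle's faces.
- key_tip (a point): Centre of the flat end of the key's shank, 60 mm below the key's origin.
- rack: Fixed wooden rack, 70 mm (x) by 180 mm (y), 85 mm high: an 8 mm top plate on two end boards, open below, with three 14 mm holes at y = -55, 0 and +55 mm, x = 0. Origin: centre of its underside on the counter; z up. One hole holds the key, the others the fork and the awl, in varying order.
- fork: Dipping fork hanging in the rack: round wooden handle 23 mm diameter and 55 mm high, two-pronged. Not to be moved. Origin at the handle's underside.
- awl: Round-handled awl hanging in the rack: handle 23 mm diameter and 62 mm high. Not to be moved. Origin at the handle's underside.
- case: Fixed sample case 220 (x) by 200 (y) mm, 100 mm high; the rear of its top is a steel deck 5 mm thick with the slot, the front is clear over the pralines. The drawer fills its front (-x) face and pops out 60 mm to -x. Origin: centre of its underside; z up. Case and latch are damaged by more than 20 N from the key; the robot itself should not push on the case.
- slot (a point): Centre of the slot at the deck's top surface, 100 mm above the counter. Slot 12 mm wide (x), 60 mm long (y); axes as the case. Under it, 24 mm below the deck's top, a stiff steel ledge (gives 1 mm per 6 N) closes it except for one window 15 mm long (y). The sprung latch tab, 8 mm long (y) and as wide as the slot, stands in the window's middle, its top 18 mm below the deck's top.
- drawer_front (a point): Centre of the drawer's outer front, plain wood, 188 mm wide (y), 82 mm high. Latch: tab and window lie together at an unknown place along the slot, the tab's centre up to 24 mm either way from the slot's centre. Only with the key's axis within about 4 mm of the tab's centre does its tip pass the ledge; otherwise the ledge stops it 24 mm down.
- drawer (a joint): How far the drawer is out, m: 0 locked, 0.06 fully sprung open. Pressed straight down the tab gives from about 2.5 N, needs up to about 8 N, frees the drawer after 8 mm (tip 26 mm below the deck's top) and meets a hard stop after 12 mm. Then a spring of 2 to 5 N drives the drawer out in about 0.5 s; keep the tab down until it moves.
- jar: Closed praline jar, 72 mm diameter, 110 mm high, a bystander. Origin centre of its underside.
- bowl: White ceramic bowl, 110 mm diameter, 45 mm high, a bystander. Origin centre of its underside.
- giftbox: Cardboard gift box 100 x 130 x 45 mm, a bystander. Origin centre of its underside.
- tin: Aluminium tin 64 mm diameter, 55 mm high, a bystander. Origin centre of its underside.
- cardstack: Stack of paper cards 60 x 90 x 30 mm, a bystander. Origin centre of its underside.

How it is judged:
By the outcome, as a careful person would: the job done as asked, in the order asked, and still so for the second after the job is handed in, with the robot touching nothing.
It also fails if it takes over 72 s, if anything falls off the work surface, if the arm or the gripper's body presses on something with over 40 N, if the wrist force passes 120 N, or if a joint passes its speed limit or range.

## Robot

A 6-joint arm with a two-finger parallel gripper is mounted at the origin on the work surface. World frame = base frame: x ahead of the robot, y to its left, z up, the work surface at z = 0. Lengths are in m, angles in degrees, forces in N, time in s.
With the tool pointing down it reaches from about 0.3 to 0.85 m from the base axis. Payload 4.2 kg.
Tool frame: the origin (TCP) lies on the mounting face of the last link; the fingertips stand robot.tip_reach ahead of it and the grasp point (between the pads) lies 172 mm ahead of it (robot.tip_reach is the distance from the TCP to the fingertips, in m); z points along the fingers, y is the line along which they close (so a half turn about z gives the same grasp; the last joint's range is limited). The gripper opens to 91 mm and grips with 3 to 60 N. Pads are 32 mm wide; open, the fingers measure 118 mm over their backs; the gripper's body (76 mm by 178 mm) begins 60 mm behind the grasp point.
Start: joints at [-71.906, 18.312, 89.639, -0, 72.044, -1.146], TCP at [0.189, -0.543, 0.405] pointing down, gripper open.
Joint ranges: [-177.97, 177.97], [-48.28, 115.42], [12.27, 149.76], [-77.06, 257.06], [2.81, 150.46], [-146.56, 146.56]. Speed limits (degrees/s): [147.25, 147.25, 180, 180, 180, 180].

## Interface

Orientations are given as [roll, pitch, yaw] about the fixed x, y, z axes, in that order (R = Rz(yaw) Ry(pitch) Rx(roll)).
In Python, from rig import robot, viewer gives the robot as it stands.
- The arm moves only by the tool arm_command, never from a script. Its argument "rows" is a list of rows, each an object with "dr": the turn, a rotation vector about the tool's x, y, z in units of pi rad (1.0 is pi rad), a list of three; "delta_pos": the shift along the tool's x, y, z in units of 1000 mm (1.0 is 1000 mm), a list of three; "hand": the finger opening in mm, from 0 to 91.2. In form: [{"dr": [rx, ry, rz], "delta_pos": [x, y, z], "hand": hand}, ...]. A call has 1 to 12 rows; each row is the pose to reach, as a shift and turn from the pose commanded when the call began, along the tool's axes at that moment, turning the shorter way round; what a row does not reach only later rows make up. A row lasts 1/12 s, in which the tool goes at most 41.7 mm and 7.16 degrees, less where a joint would pass 70% of its speed; a pose out of reach is approached as far as the arm can. A call with a number of a shift or a turn outside -1 to 1 is refused whole. A call with a gripper value outside its range is refused whole. The fingers move at their own pace and stop on an object; "force" is the grip in N (left out, the last holds). Time passes only in rows, so rows that repeat a pose let the fingers close. It gives the time, the measured TCP pose, the force, the opening and the grip force at its end, in the units of the state.
- robot.get_state(): the state, without advancing time (a new reading comes with each control period).
- viewer.snapshot(name): name is "scene" or "top" or "wrist"; returns the picture (480x640x3 uint8, red, green, blue); there is no depth.
- viewer.get_calibration(name): a dict with "fx", "fy", "cx", "cy" (pixels), "rvec" (rotation vector, rad) and "tvec" (3), from world to camera coordinates, as OpenCV has them. Camera axes: x right, y down, z forward; pixel columns grow to the right and rows downward; lengths in m; the calibration is good to about 2 mm. A picture is of the moment at which its call begins: read the wrist's pose just before it. get_calibration takes no time and is no camera call; for the wrist camera it gives the pose at the moment of the call.
- robot.finish_job(): hands the job in; it is judged then, once.
The state is a dict: "time_s": time; "qpos": joint angles; "qd": joint speeds; "joint_efforts": joint torques, N m; "position": TCP position; "tool_rot": TCP orientation; "wrist_force": force on the tool from outside, world axes, zero at the start; "moment": the same for the moment, N m; "opening": finger opening in m; "grip_force": force on a finger pad.
Only numpy, scipy, OpenCV 4.12 (cv2) and the standard library are available. Lean on these libraries where they do the work, as an engineer would, in place of code of your own. Each camera call takes 0.05 s, during which the arm holds its last target. There are 200 camera calls.

## Working session

There is one attempt and no reset: what is moved stays moved. The work goes in short steps, Python scripts to look and compute and a tool call to move; the robot and the scene stay as the last step left them, time stands still between calls to the robot, and variables do not carry over. Pictures are saved under pics/ and viewed, at most 10 in all, crops included, and the job is handed in when it is done.

Besides the shell and the picture viewer there is one more tool, called after ">>>" as name(argument=value, ...), one argument or row to a line, values as JSON. arm_command: Moves the arm, as the interface text tells. Shifts and turns lie within -1 to 1; 1 stands for 1000 mm of shift or pi rad of turn. Its arguments: {"type":"object","properties":{"rows":{"type":"array"},"force":{"type":"number"}},"required":["rows"]}

```bash
ls; mkdir -p pics; python3 - <<'E'
from rig import robot, viewer
import cv2
s=robot.get_state();print(s, robot.tip_reach)
for n in("scene","top"):
    cv2.imwrite(f"pics/{n}0.png",viewer.snapshot(n)[:,:,::-1]);print(n,viewer.get_calibration(n))
E
```

```text
pics
{'time_s': 0.0, 'qpos': array([-7.19073937e+01,  1.83520909e+01,  8.97065602e+01, -6.92008992e-05,
        7.20442922e+01, -1.14580136e+00]), 'qd': array([-0.03512328, -0.00106765, -0.12054771,  0.0844849 , -0.03696131,
        0.02142693]), 'joint_efforts': array([-2.28193123e-03, -4.12461233e+01, -2.31975853e+01,  7.24830525e-02,
        4.57292609e-02, -1.45474301e-04]), 'position': array([ 0.18941205, -0.54273013,  0.40391443]), 'tool_rot': array([-1.79897076e+02, -1.99274376e-03,  1.92384272e+01]), 'wrist_force': array([ 0.05799348, -0.65924151,  0.1674817 ]), 'moment': array([ 0.01182357,  0.0409449 , -0.00505793]), 'grip_force': 0.0, 'opening': 0.09096156138273814} 0.1908
scene {'fx': 468.86203745356795, 'fy': 468.86203745356795, 'cx': 313.6533985315583, 'cy': 237.10003202898395, 'rvec': array([ 2.06137697,  0.82931455, -0.40701156]), 'tvec': array([-0.43552614, -0.11997654,  1.50528077])}
top {'fx': 468.6116956940913, 'fy': 468.6116956940913, 'cx': 314.0142467852069, 'cy': 231.00980307882696, 'rvec': array([ 2.14329003, -2.14321672,  0.15666218]), 'tvec': array([0.06198527, 0.54464233, 1.21532569])}
```

View pics/scene0.png

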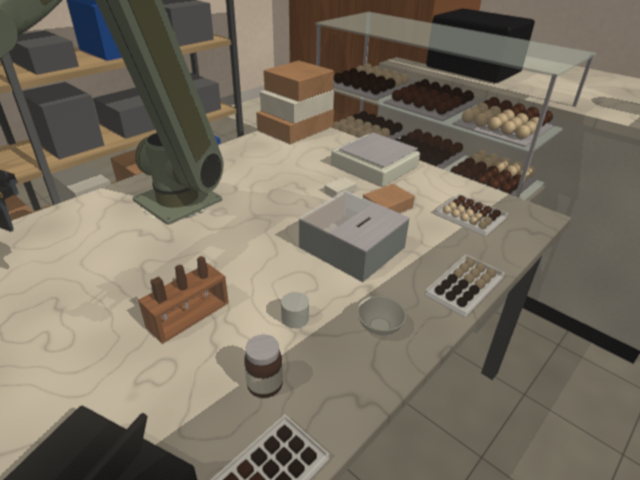

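View pics/top0.png

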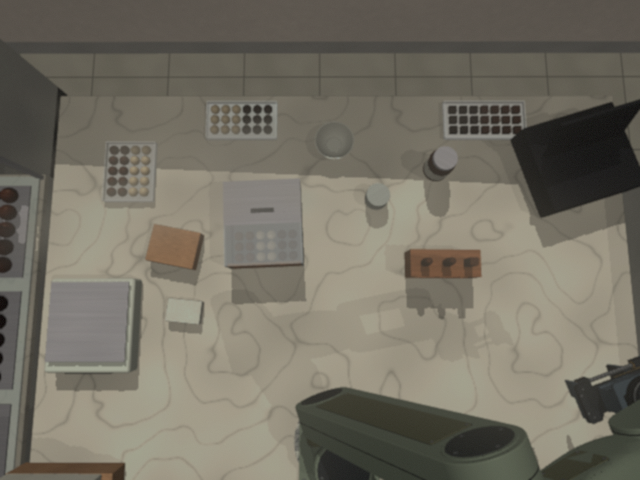

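The overhead picture shows the rack near (443,263), with three handles, and the case near (263,222) with its slot at (262,210). The key can't be told apart yet, so I'll enlarge.

```bash
cat > h.py <<'E'
import numpy as np, cv2
from rig import robot, viewer
def cal(n):
    c=viewer.get_calibration(n);K=np.array([[c['fx'],0,c['cx']],[0,c['fy'],c['cy']],[0,0,1]])
    return K,np.array(c['rvec']),np.array(c['tvec'])
def ray(c,uv,z):
    K,r,t=c;R=cv2.Rodrigues(r)[0]
    d=R.T@np.linalg.inv(K)@[uv[0],uv[1],1];o=-R.T@t
    return o+d*(z-o[2])/d[2]
def proj(c,P):
    K,r,t=c;return cv2.projectPoints(np.array(P,float).reshape(-1,1,3),r,t,K,None)[0].reshape(-1,2)
def crop(im,x,y,w,h,s): return cv2.resize(im[y:y+h,x:x+w],None,fx=s,fy=s,interpolation=cv2.INTER_CUBIC)
E
python3 - <<'E'
from h import *
t=cv2.imread("pics/top0.png");s=cv2.imread("pics/scene0.png")
a=np.hstack([crop(t,400,240,100,75,4),crop(t,213,170,100,75,4)])
b=np.hstack([crop(s,135,250,100,75,4),crop(s,310,195,100,75,4)])
cv2.imwrite("pics/c1.png",np.vstack([a,b]))
c=cal("top")
for n,uv,z in[("rackc",(443,263),.085),("tl",(407,250),.085),("slot",(262,210),.1),("case",(263,222),.1),("jar",(445,155),.11),("tin",(377,193),.055)]:print(n,ray(c,uv,z).round(3))
E
```

```text
rackc [ 0.455 -0.268  0.085]
tl [ 0.489 -0.177  0.085]
slot [0.59  0.196 0.1  ]
case [0.559 0.192 0.1  ]
jar [ 0.733 -0.278  0.11 ]
tin [ 0.645 -0.107  0.055]
```

View pics/c1.png

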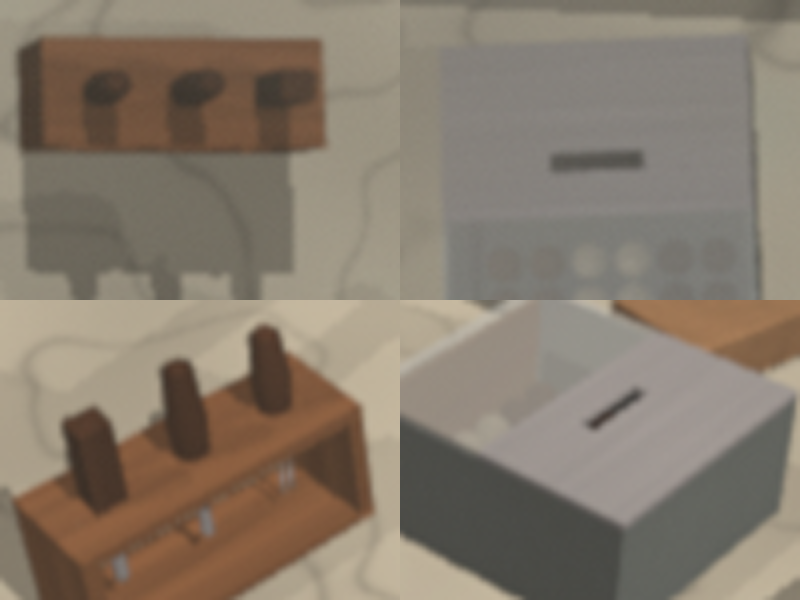

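The key is the square handle at the rack's -y end, right in the top view at about (467,262). The slot is about (250,210) to (274,209), centre (262,210). I'll go above the key with the fingers closing along the rack's x.

```bash
cat >> h.py <<'E'
from scipy.spatial.transform import Rotation as Ro
def plan(p,yaw,s=None):
    s=s or robot.get_state();R=Ro.from_euler('xyz',s['tool_rot'],degrees=True)
    T=Ro.from_euler('xyz',[180,0,yaw],degrees=True)
    print("dp",(R.inv().apply(np.array(p)-s['position'])).round(4),"dr",((R.inv()*T).as_rotvec()/np.pi).round(4))
E
python3 - <<'E'
from h import *
c=cal("top")
P=[ray(c,(400+u/4,240+v/4),.085)[:2] for u,v in[(43,38),(322,40),(326,150),(42,152)]]
P=np.array(P);print(P.round(4),P.mean(0),np.linalg.norm(P-np.roll(P,1,0),axis=1))
Q=np.array([ray(c,(213+u/4,170+v/4),.1)[:2] for u,v in[(551,163),(643,159)]]);print(Q)
plan([.455,-.323,.42],90)
E
```

```text
[[ 0.49   -0.1865]
 [ 0.4887 -0.3654]
 [ 0.4183 -0.3642]
 [ 0.4171 -0.1837]] [ 0.45350567 -0.27493793] [0.0729531  0.17887697 0.07032362 0.1805883 ]
[[ 0.58834221 -0.03245836]
 [ 0.59094105 -0.0915478 ]]
dp [ 0.3232 -0.12   -0.0158] dr [-4.000e-04 -3.000e-04 -3.931e-01]
```

>>> arm_command(
  rows=[
    {"dr": [0, 0, -0.393], "delta_pos": [0.321, -0.126, -0.016], "hand": 70},
    {"dr": [0, 0, -0.393], "delta_pos": [0.321, -0.126, -0.016], "hand": 70},
    {"dr": [0, 0, -0.393], "delta_pos": [0.321, -0.126, -0.016], "hand": 70},
    {"dr": [0, 0, -0.393], "delta_pos": [0.321, -0.126, -0.016], "hand": 70},
    {"dr": [0, 0, -0.393], "delta_pos": [0.321, -0.126, -0.016], "hand": 70},
    {"dr": [0, 0, -0.393], "delta_pos": [0.321, -0.126, -0.016], "hand": 70},
    {"dr": [0, 0, -0.393], "delta_pos": [0.321, -0.126, -0.016], "hand": 70},
    {"dr": [0, 0, -0.393], "delta_pos": [0.321, -0.126, -0.016], "hand": 70},
    {"dr": [0, 0, -0.393], "delta_pos": [0.321, -0.126, -0.016], "hand": 70},
    {"dr": [0, 0, -0.393], "delta_pos": [0.321, -0.126, -0.016], "hand": 70},
    {"dr": [0, 0, -0.393], "delta_pos": [0.321, -0.126, -0.016], "hand": 70},
    {"dr": [0, 0, -0.393], "delta_pos": [0.321, -0.126, -0.016], "hand": 70},
  ],
)

```text
time_s: 1.1
position: [0.4511, -0.3179, 0.4203]
tool_rot: [-180.0, -0.0, 89.8]
wrist_force: [-0.2, -1.2, -0.1]
opening: 0.0697
grip_force: 0.0
```

```bash
python3 - <<'E'
from h import *
s=robot.get_state();print(s['position'],s['tool_rot'],s['qpos'].round(1),s['wrist_force'])
c=viewer.get_calibration("wrist");print(c)
R=cv2.Rodrigues(np.array(c['rvec']))[0];print(-R.T@c['tvec'],R[2])
cv2.imwrite("pics/w1.png",viewer.snapshot("wrist")[:,:,::-1])
t=cal("top");print([ray(t,(213+u/4,170+v/4),.1)[:2].round(4) for u,v in[(151,163),(243,159)]])
E
```

```text
[ 0.45105962 -0.31794554  0.42034146] [-1.79953527e+02 -2.02309365e-02  8.98458615e+01] [-36.4  15.7  91.1  -0.   73.2 -36.2] [-0.23745176 -1.17101301 -0.06590689]
{'fx': 387.18514148530045, 'fy': 387.18514148530045, 'cx': 322.01770214673945, 'cy': 240.9329309672819, 'rvec': array([-2.84312714e+00,  4.06841602e-03,  2.79236640e-03]), 'tvec': array([-0.4511874 , -0.34078719,  0.3144563 ])}
[ 0.45106575 -0.23464787  0.40008599] [-0.00234164 -0.29404663 -0.95578821]
[array([0.5884, 0.2244]), array([0.591 , 0.1653])]
```

View pics/w1.png

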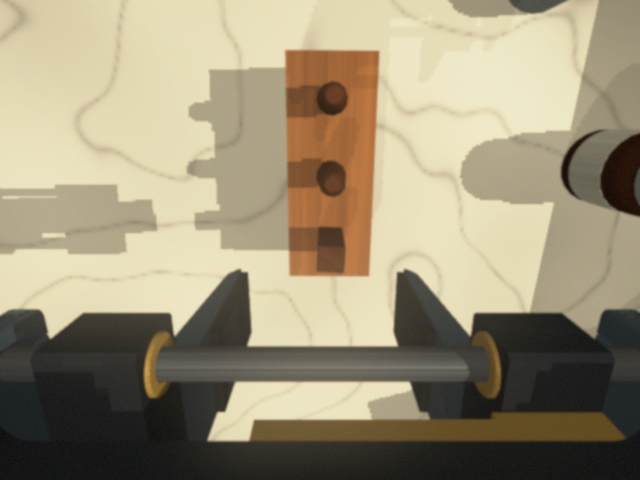

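Wrist picture: the rack plate has corners (286,51), (379,51), (369,276) and (290,276). The key's handle top spans about (318..344, 245..272), and its near face's base is at row 228.

```bash
python3 - <<'E'
from h import *
c=cal("wrist")
im=cv2.imread("pics/w1.png")
a=np.array([ray(c,u,.085)[:2] for u in[(286,51),(379,51),(369,276),(290,276)]]);m=a.mean(0)
print(a.round(4),m.round(4))
for k in((a[3]-a[0]),(a[2]-a[1])):print(np.linalg.norm(k),np.degrees(np.arctan2(k[0],-k[1])))
print("top",[ray(c,u,.14)[:2].round(4) for u in[(318,245),(344,245),(343,272),(318,272)]],"base",[ray(c,u,.085)[:2].round(4) for u in[(318,228),(344,228)]])
cv2.imwrite("pics/c2.png",crop(im,270,190,120,100,6))
E
```

```text
[[ 0.424  -0.1848]
 [ 0.4928 -0.1851]
 [ 0.4911 -0.3642]
 [ 0.4219 -0.364 ]] [ 0.4574 -0.2745]
0.17922075745376714 -0.658903908460846
0.17916589969755997 -0.5327227537597174
top [array([ 0.4474, -0.318 ]), array([ 0.4657, -0.3181]), array([ 0.4652, -0.3385]), array([ 0.4472, -0.3385])] base [array([ 0.4467, -0.3205]), array([ 0.4686, -0.3206])]
```

View pics/c2.png

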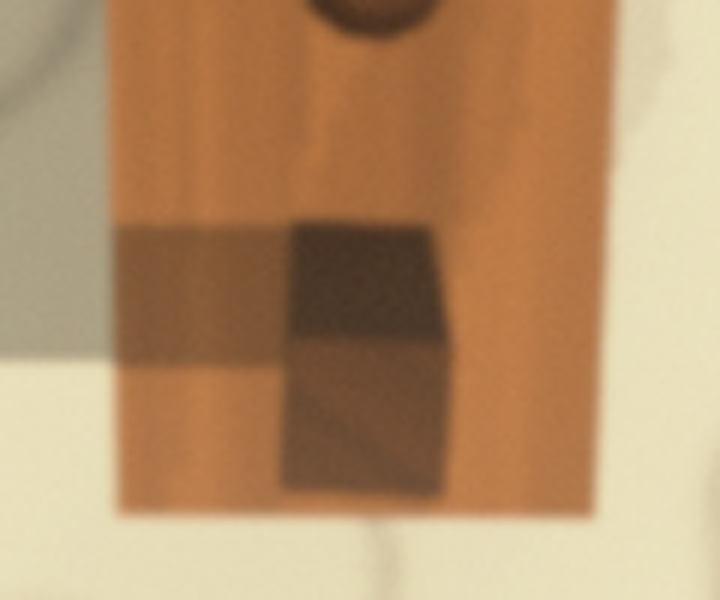

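>>> arm_command(
  rows=[
    {"dr": [0, 0, 0.0025], "delta_pos": [-0.0115, 0.0057, 0.03], "hand": 60},
    {"dr": [0, 0, 0.0025], "delta_pos": [-0.0115, 0.0057, 0.055], "hand": 60},
    {"dr": [0, 0, 0.0025], "delta_pos": [-0.0115, 0.0057, 0.08], "hand": 60},
    {"dr": [0, 0, 0.0025], "delta_pos": [-0.0115, 0.0057, 0.105], "hand": 60},
    {"dr": [0, 0, 0.0025], "delta_pos": [-0.0115, 0.0057, 0.125], "hand": 60},
    {"dr": [0, 0, 0.0025], "delta_pos": [-0.0115, 0.0057, 0.133], "hand": 60},
    {"dr": [0, 0, 0.0025], "delta_pos": [-0.0115, 0.0057, 0.133], "hand": 60},
    {"dr": [0, 0, 0.0025], "delta_pos": [-0.0115, 0.0057, 0.133], "hand": 60},
  ],
)

```text
time_s: 1.82
position: [0.4566, -0.3303, 0.2882]
tool_rot: [180.0, 0.0, 89.4]
wrist_force: [0.6, -0.7, 0.2]
opening: 0.0599
grip_force: 0.0
```

```bash
python3 - <<'E'
from h import *
s=robot.get_state();print(s['position'],s['tool_rot'],s['wrist_force'])
plan([.4567,-.3295,.287],89.4)
cv2.imwrite("pics/w2.png",viewer.snapshot("wrist")[:,:,::-1])
E
```

```text
[ 0.45664244 -0.3302614   0.28822825] [1.79976553e+02 2.35564606e-02 8.94304160e+01] [ 0.60299736 -0.67531266  0.15312815]
dp [0.0008 0.     0.0012] dr [0.0001 0.0001 0.0002]
```

View pics/w2.png

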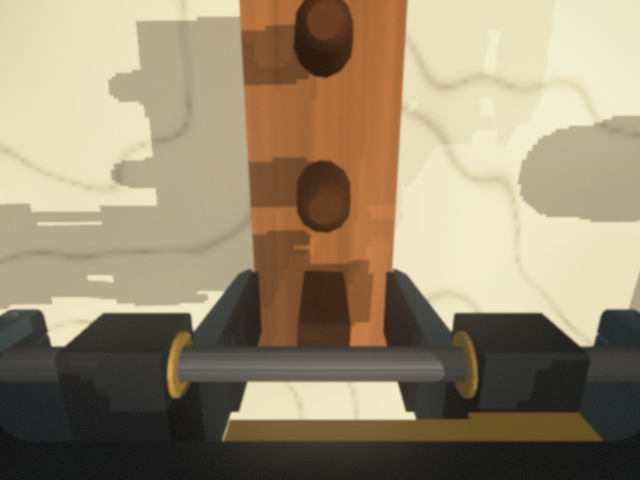

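The handle is centred between the fingers at about (324,305) and the neighbouring tools are clear. Closing.

>>> arm_command(
  rows=[
    {"dr": [0, 0, 0], "delta_pos": [0, 0, 0], "hand": 30},
    {"dr": [0, 0, 0], "delta_pos": [0, 0, 0], "hand": 30},
    {"dr": [0, 0, 0], "delta_pos": [0, 0, 0], "hand": 24},
    {"dr": [0, 0, 0], "delta_pos": [0, 0, 0], "hand": 15},
    {"dr": [0, 0, 0], "delta_pos": [0, 0, 0], "hand": 10},
    {"dr": [0, 0, 0], "delta_pos": [0, 0, 0], "hand": 10},
    {"dr": [0, 0, 0], "delta_pos": [0, 0, 0], "hand": 10},
    {"dr": [0, 0, 0], "delta_pos": [0, 0, 0], "hand": 10},
    {"dr": [0, 0, 0], "delta_pos": [0, 0, 0], "hand": 10},
  ],
  force=40,
)

```text
time_s: 2.62
position: [0.4568, -0.3296, 0.2879]
tool_rot: [180.0, 0.0, 89.5]
wrist_force: [0.9, -0.3, 0.5]
opening: 0.0198
grip_force: 40.0
```

```bash
python3 - <<'E'
from h import *
s=robot.get_state();print(s['position'],s['tool_rot'],s['wrist_force'],s['opening'],s['grip_force'])
E
```

```text
[ 0.45677561 -0.32963093  0.2878995 ] [1.79987926e+02 6.48475031e-03 8.95287260e+01] [ 0.88216801 -0.26249025  0.52792558] 0.019776471496923905 39.99985635280609
```

>>> arm_command(
  rows=[
    {"dr": [0, 0, 0], "delta_pos": [0, 0, -0.01], "hand": 10},
    {"dr": [0, 0, 0], "delta_pos": [0, 0, -0.03], "hand": 10},
    {"dr": [0, 0, 0], "delta_pos": [0, 0, -0.055], "hand": 10},
    {"dr": [0, 0, 0], "delta_pos": [0, 0, -0.08], "hand": 10},
    {"dr": [0, 0, 0], "delta_pos": [0, 0, -0.11], "hand": 10},
    {"dr": [0, 0, 0], "delta_pos": [0, 0, -0.14], "hand": 10},
    {"dr": [0, 0, 0], "delta_pos": [0, 0, -0.16], "hand": 10},
    {"dr": [0, 0, 0], "delta_pos": [0.02, 0.005, -0.165], "hand": 10},
    {"dr": [0, 0, 0], "delta_pos": [0.05, 0.013, -0.165], "hand": 10},
    {"dr": [0, 0, 0], "delta_pos": [0.085, 0.025, -0.165], "hand": 10},
    {"dr": [0, 0, 0], "delta_pos": [0.12, 0.034, -0.165], "hand": 10},
    {"dr": [0, 0, 0], "delta_pos": [0.155, 0.045, -0.165], "hand": 10},
  ],
)

```text
time_s: 3.62
position: [0.5027, -0.1736, 0.4534]
tool_rot: [180.0, 0.0, 89.5]
wrist_force: [0.2, -1.0, -1.0]
opening: 0.0195
grip_force: 40.0
```

```bash
python3 - <<'E'
from h import *
s=robot.get_state();print(s['position'],s['tool_rot'],s['wrist_force'],s['opening'],s['grip_force'])
plan([.59,.135,.45],89.5)
E
```

```text
[ 0.50269985 -0.1736125   0.45337595] [1.79989405e+02 1.54384392e-02 8.94743834e+01] [ 0.19807113 -0.98921993 -0.98645122] 0.01948035299702046 39.99758720397949
dp [0.3094 0.0845 0.0033] dr [ 0.0001  0.0001 -0.0001]
```

>>> arm_command(
  rows=[
    {"dr": [0, 0, 0], "delta_pos": [0.035, 0.01, 0], "hand": 10},
    {"dr": [0, 0, 0], "delta_pos": [0.07, 0.02, 0], "hand": 10},
    {"dr": [0, 0, 0], "delta_pos": [0.105, 0.03, 0], "hand": 10},
    {"dr": [0, 0, 0], "delta_pos": [0.14, 0.04, 0], "hand": 10},
    {"dr": [0, 0, 0], "delta_pos": [0.175, 0.05, 0], "hand": 10},
    {"dr": [0, 0, 0], "delta_pos": [0.21, 0.06, 0], "hand": 10},
    {"dr": [0, 0, 0], "delta_pos": [0.245, 0.07, 0], "hand": 10},
    {"dr": [0, 0, 0], "delta_pos": [0.275, 0.078, 0], "hand": 10},
    {"dr": [0, 0, 0], "delta_pos": [0.3, 0.083, 0], "hand": 10},
    {"dr": [0, 0, 0], "delta_pos": [0.31, 0.085, 0], "hand": 10},
    {"dr": [0, 0, 0], "delta_pos": [0.31, 0.085, 0], "hand": 10},
    {"dr": [0, 0, 0], "delta_pos": [0.31, 0.085, 0], "hand": 10},
  ],
)

```text
time_s: 4.62
position: [0.5903, 0.134, 0.4528]
tool_rot: [-180.0, 0.1, 89.6]
wrist_force: [0.6, 0.3, -0.9]
opening: 0.02
grip_force: 40.0
```

```bash
python3 - <<'E'
from h import *
s=robot.get_state();print(s['position'],s['tool_rot'],s['wrist_force'],s['opening'],s['grip_force'])
cv2.imwrite("pics/w3.png",viewer.snapshot("wrist")[:,:,::-1])
np.savez("w3",*cal("wrist"))
E
```

```text
[0.59033341 0.13398381 0.45276644] [-1.79971005e+02  7.67027558e-02  8.95714459e+01] [ 0.631304    0.28915255 -0.86618645] 0.019974700573179245 39.999348521232605
```

View pics/w3.png

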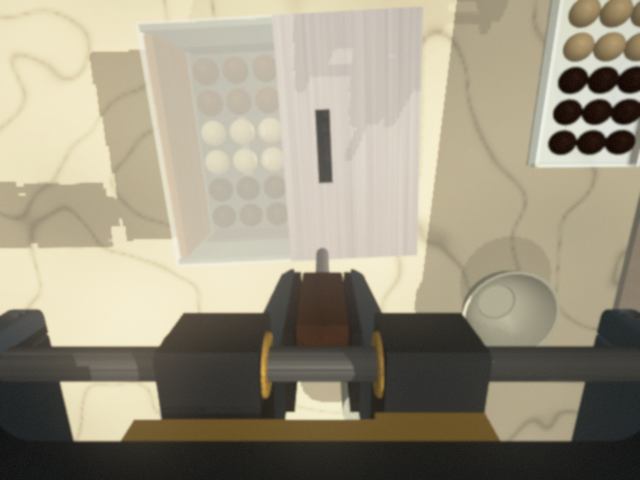

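The wrist view shows the slot with corners about (316,110), (329,110), (332,182) and (319,183). The key's shank tip is visible at (322,250). I'll measure the slot by threshold and check its brightness along its length.

```bash
python3 - <<'E'
from h import *
z=np.load("w3.npz");c=[z[k] for k in z.files]
g=cv2.cvtColor(cv2.imread("pics/w3.png"),cv2.COLOR_BGR2GRAY)
m=np.zeros_like(g);m[95:200,300:345]=(g[95:200,300:345]<110)
n,l,st,ce=cv2.connectedComponentsWithStats(m);i=1+st[1:,4].argmax()
pts=np.argwhere(l==i)[:,::-1].astype(np.float32)
r=cv2.minAreaRect(pts);b=cv2.boxPoints(r);print(r)
W=np.array([ray(c,u,.1)[:2] for u in b]);print(W.round(4),"centre",W.mean(0))
P=np.array([ray(c,u,.1)[:2] for u in pts]);P-=P.mean(0);_,_,V=np.linalg.svd(P,full_matrices=False);print("dir",V[0], "c",ray(c,ce[i],.1))
print([int(g[v,int(round(322.5+(v-110)/24))]) for v in range(106,188,2)])
print(g[246:256,305:340:2])
tip=[.5903,.134,.4528-.2629];print("tip pix pred",proj(c,tip))
t=cal("top");print([ray(t,(213+u/4,170+v/4),.1)[:2].round(4) for u,v in[(151,163),(243,159)]])
# case edges: right edge of deck
A=[ray(c,u,.1)[:2] for u in[(421,8),(417,255)]];print(A)
E
```

```text
((323.5294494628906, 145.61766052246094), (71.10990905761719, 12.2242431640625), 87.27368927001953)
[[0.5854 0.225 ]
 [0.5953 0.2254]
 [0.598  0.1676]
 [0.5875 0.1672]] centre [0.59156069 0.19629326]
dir [ 0.03914175 -0.99923367] c [0.59154333 0.19749907 0.1       ]
[211, 194, 111, 80, 80, 79, 76, 76, 76, 81, 80, 83, 82, 81, 77, 78, 80, 81, 83, 81, 81, 80, 79, 80, 80, 83, 82, 83, 82, 80, 82, 80, 81, 83, 83, 83, 84, 85, 142, 202, 211]
[[209 209 206 207 208 208 210 208 199 201 203 210 209 208 209 208 207 203]
 [208 209 207 207 209 208 208 197 182 186 199 209 209 208 208 208 207 203]
 [208 207 206 208 207 207 201 177 156 159 180 204 209 208 208 207 206 202]
 [207 207 207 207 207 206 186 149 130 136 160 193 210 208 211 207 205 203]
 [206 207 204 207 207 204 165 128 122 129 147 180 206 206 207 208 207 202]
 [207 209 206 206 207 198 149 122 122 129 141 168 203 207 206 205 205 204]
 [208 209 205 206 208 196 140 120 121 127 137 162 201 208 208 208 206 203]
 [208 209 205 207 206 194 134 118 121 129 138 155 201 208 208 205 205 202]
 [207 208 205 206 208 187 130 118 121 128 140 154 200 207 209 206 205 203]
 [208 208 206 206 207 187 128 118 121 128 139 153 196 208 207 207 205 202]]
tip pix pred [[322.78252317 251.8254618 ]]
[array([0.5884, 0.2244]), array([0.591 , 0.1653])]
[array([0.66616907, 0.29780565]), array([0.67571547, 0.09960565])]
```

>>> arm_command(
  rows=[
    {"dr": [0, 0, 0], "delta_pos": [0.03, 0.0008, 0.01], "hand": 10},
    {"dr": [0, 0, 0], "delta_pos": [0.055, 0.0008, 0.03], "hand": 10},
    {"dr": [0, 0, 0], "delta_pos": [0.062, 0.0008, 0.055], "hand": 10},
    {"dr": [0, 0, 0], "delta_pos": [0.062, 0.0008, 0.075], "hand": 10},
    {"dr": [0, 0, 0], "delta_pos": [0.062, 0.0008, 0.082], "hand": 10},
    {"dr": [0, 0, 0], "delta_pos": [0.062, 0.0008, 0.082], "hand": 10},
    {"dr": [0, 0, 0], "delta_pos": [0.062, 0.0008, 0.082], "hand": 10},
    {"dr": [0, 0, 0], "delta_pos": [0.062, 0.0008, 0.082], "hand": 10},
  ],
)

```text
time_s: 5.33
position: [0.5923, 0.1954, 0.3726]
tool_rot: [179.8, -0.0, 89.4]
wrist_force: [0.1, 0.2, -0.9]
opening: 0.0197
grip_force: 40.0
```

```bash
python3 - <<'E'
from h import *
s=[]
for k in range(3):
    s.append(robot.get_state());im=viewer.snapshot("wrist" if k!=1 else "scene")[:,:,::-1]
    if k==0: cv2.imwrite("pics/w4.png",im);c=cal("wrist");a=im
    if k==1: cv2.imwrite("pics/s4.png",im);b=im;cs=cal("scene")
for q in s:print(q['position'].round(5),q['tool_rot'].round(2),q['wrist_force'].round(2))
print("tip pred",proj(c,s[0]['position']-[0,0,.2629]),proj(cs,s[1]['position']-[0,0,.2629]))
print("slot pred",proj(c,[.5916,.1963,.1]),proj(cs,[.5916,.1963,.1]))
cv2.imwrite("pics/c4.png",np.hstack([crop(a,270,120,100,150,4),crop(b,325,165,100,150,4)]))
E
```

```text
[0.59233 0.19537 0.37259] [ 1.7983e+02 -4.0000e-02  8.9450e+01] [ 0.07  0.17 -0.88]
[0.59229 0.19551 0.37264] [ 1.7982e+02 -5.0000e-02  8.9460e+01] [ 0.7   0.31 -0.94]
[0.5922  0.19571 0.37249] [ 1.7983e+02 -5.0000e-02  8.9480e+01] [ 0.48 -0.15 -0.17]
tip pred [[321.35176783 253.84318534]] [[363.44837481 218.71618455]]
slot pred [[320.25303832 247.97112899]] [[363.14569786 221.5833365 ]]
```

View pics/c4.png

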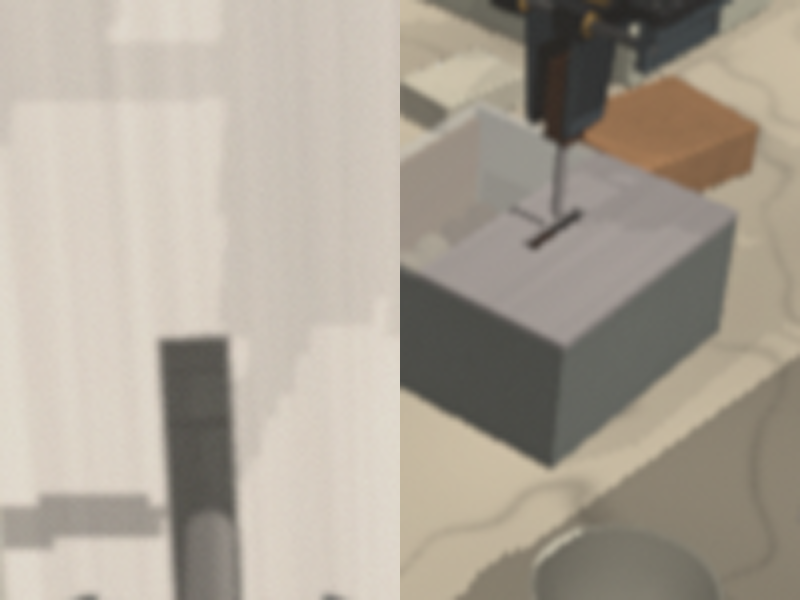

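The tip, at crop column 209, is about 1 px right of the slot's centre line (205), as predicted. Faint lines cross the slot at crop rows 365 and 425, which may be tab or window edges, so I'll take a profile.

```bash
python3 - <<'E'
from h import *
c=cal("wrist");g=cv2.imread("pics/w4.png").mean(2)
for v in range(202,250):
    u=318.5+(v-205)*.055
    if v>246: break
    print(v,g[v,int(u)-5:int(u)+6].mean().round(1),[ (ray(c,(u,v),z)[1]-.1963).round(4)*1000 for z in(.1,.082,.076)])
E
```

```text
202 201.5 [np.float64(32.4), np.float64(28.7), np.float64(27.5)]
203 181.8 [np.float64(31.7), np.float64(28.0), np.float64(26.8)]
204 144.6 [np.float64(31.0), np.float64(27.3), np.float64(26.1)]
205 106.1 [np.float64(30.3), np.float64(26.599999999999998), np.float64(25.3)]
206 87.2 [np.float64(29.7), np.float64(25.9), np.float64(24.6)]
207 83.9 [np.float64(29.0), np.float64(25.1), np.float64(23.900000000000002)]
208 83.7 [np.float64(28.299999999999997), np.float64(24.400000000000002), np.float64(23.099999999999998)]
209 84.2 [np.float64(27.599999999999998), np.float64(23.7), np.float64(22.4)]
210 84.3 [np.float64(27.0), np.float64(23.0), np.float64(21.6)]
211 83.5 [np.float64(26.3), np.float64(22.2), np.float64(20.9)]
212 82.0 [np.float64(25.6), np.float64(21.5), np.float64(20.1)]
213 83.3 [np.float64(24.9), np.float64(20.8), np.float64(19.400000000000002)]
214 85.5 [np.float64(24.2), np.float64(20.0), np.float64(18.599999999999998)]
215 86.1 [np.float64(23.5), np.float64(19.3), np.float64(17.9)]
216 86.3 [np.float64(22.9), np.float64(18.599999999999998), np.float64(17.1)]
217 85.9 [
[... 1385 characters left out ...]
 np.float64(1.9)]
237 84.7 [np.float64(8.200000000000001), np.float64(2.9), np.float64(1.1)]
238 84.3 [np.float64(7.5), np.float64(2.1), np.float64(0.3)]
239 84.0 [np.float64(6.8), np.float64(1.4), np.float64(-0.4)]
240 83.5 [np.float64(6.1000000000000005), np.float64(0.6), np.float64(-1.2)]
241 83.4 [np.float64(5.4), np.float64(-0.1), np.float64(-2.0)]
242 83.1 [np.float64(4.7), np.float64(-0.9), np.float64(-2.8)]
243 82.6 [np.float64(4.0), np.float64(-1.7), np.float64(-3.6)]
244 83.3 [np.float64(3.2), np.float64(-2.4), np.float64(-4.3)]
245 83.1 [np.float64(2.5), np.float64(-3.2), np.float64(-5.1000000000000005)]
246 84.6 [np.float64(1.8), np.float64(-4.0), np.float64(-5.8999999999999995)]
```

The brighter band in rows 214 to 224 is 7.7 mm long at tab height, so the tab is probably about 16 mm to +y of the slot centre. I'll move there, enter the slot shallowly, then feel.

>>> arm_command(
  rows=[
    {"dr": [0.001, 0, 0], "delta_pos": [0.008, -0.001, 0], "hand": 10},
    {"dr": [0.001, 0, 0], "delta_pos": [0.0168, -0.001, 0], "hand": 10},
    {"dr": [0.001, 0, 0], "delta_pos": [0.0168, -0.001, 0], "hand": 10},
    {"dr": [0.001, 0, 0], "delta_pos": [0.0168, -0.001, 0], "hand": 10},
    {"dr": [0.001, 0, 0], "delta_pos": [0.0168, -0.001, 0.003], "hand": 10},
    {"dr": [0.001, 0, 0], "delta_pos": [0.0168, -0.001, 0.006], "hand": 10},
    {"dr": [0.001, 0, 0], "delta_pos": [0.0168, -0.001, 0.009], "hand": 10},
    {"dr": [0.001, 0, 0], "delta_pos": [0.0168, -0.001, 0.0105], "hand": 10},
    {"dr": [0.001, 0, 0], "delta_pos": [0.0168, -0.001, 0.012], "hand": 10},
    {"dr": [0.001, 0, 0], "delta_pos": [0.0168, -0.001, 0.012], "hand": 10},
  ],
)

```text
time_s: 6.32
position: [0.5909, 0.2129, 0.3582]
tool_rot: [-179.8, 0.0, 89.5]
wrist_force: [-0.0, -0.7, -0.4]
opening: 0.0201
grip_force: 40.0
```

```bash
cat > st.py <<'E'
from h import *
s=robot.get_state();p=s['position'];R=Ro.from_euler('xyz',s['tool_rot'],degrees=True)
t=p+R.apply([0,0,.2629]);d=t[:2]-[.5916,.1963];print("t",round(s['time_s'],2),"TCP",p.round(5),s['tool_rot'].round(2),"F",s['wrist_force'].round(2))
print("tip depth mm",round((.1-t[2])*1e3,2),"slot x,y mm",((d@[.9992,.0392])*1e3).round(2),((d@[-.0392,.9992])*1e3).round(2))
E
python3 st.py
```

```text
t 6.32 TCP [0.59094 0.21294 0.35823] [-1.7978e+02  2.0000e-02  8.9520e+01] F [-0.01 -0.69 -0.41]
tip depth mm 4.67 slot x,y mm -1.03 16.61
```

>>> arm_command(
  rows=[
    {"dr": [-0.0006, 0, 0], "delta_pos": [0, 0, 0.003], "hand": 10},
    {"dr": [-0.0006, 0, 0], "delta_pos": [0, 0, 0.006], "hand": 10},
    {"dr": [-0.0006, 0, 0], "delta_pos": [0, 0, 0.009], "hand": 10},
    {"dr": [-0.0006, 0, 0], "delta_pos": [0, 0, 0.011], "hand": 10},
    {"dr": [-0.0006, 0, 0], "delta_pos": [0, 0, 0.011], "hand": 10},
    {"dr": [-0.0006, 0, 0], "delta_pos": [0, 0, 0.011], "hand": 10},
  ],
)

```text
time_s: 6.82
position: [0.5909, 0.213, 0.3475]
tool_rot: [-179.9, 0.0, 89.5]
wrist_force: [-0.5, 0.2, -1.0]
opening: 0.0198
grip_force: 40.0
```

```bash
python3 st.py
```

```text
t 6.82 TCP [0.59094 0.21304 0.34751] [-1.7991e+02  1.0000e-02  8.9530e+01] F [-0.53  0.15 -0.98]
tip depth mm 15.39 slot x,y mm -0.42 16.71
```

In the slot without contact. Now feel downward to about 21 mm.

>>> arm_command(
  rows=[
    {"dr": [0, 0, 0], "delta_pos": [0, 0, 0.002], "hand": 10},
    {"dr": [0, 0, 0], "delta_pos": [0, 0, 0.004], "hand": 10},
    {"dr": [0, 0, 0], "delta_pos": [0, 0, 0.0055], "hand": 10},
    {"dr": [0, 0, 0], "delta_pos": [0, 0, 0.0055], "hand": 10},
    {"dr": [0, 0, 0], "delta_pos": [0, 0, 0.0055], "hand": 10},
  ],
)

```text
time_s: 7.23
position: [0.591, 0.2131, 0.3429]
tool_rot: [-180.0, -0.0, 89.5]
wrist_force: [-0.5, -0.5, 4.0]
opening: 0.0201
grip_force: 40.0
```

```bash
python3 st.py
```

```text
t 7.23 TCP [0.59102 0.2131  0.34287] [-1.7999e+02 -2.0000e-02  8.9530e+01] F [-0.54 -0.51  3.98]
tip depth mm 20.03 slot x,y mm 0.05 16.89
```

Contact with the tab: about 5 N at 20 mm depth, above the ledge. Pressing on gently.

>>> arm_command(
  rows=[
    {"dr": [0, 0, 0], "delta_pos": [0, 0, 0.0015], "hand": 10},
    {"dr": [0, 0, 0], "delta_pos": [0, 0, 0.003], "hand": 10},
    {"dr": [0, 0, 0], "delta_pos": [0, 0, 0.004], "hand": 10},
    {"dr": [0, 0, 0], "delta_pos": [0, 0, 0.005], "hand": 10},
    {"dr": [0, 0, 0], "delta_pos": [0, 0, 0.005], "hand": 10},
    {"dr": [0, 0, 0], "delta_pos": [0, 0, 0.005], "hand": 10},
  ],
)

```text
time_s: 7.73
position: [0.591, 0.2131, 0.3381]
tool_rot: [180.0, -0.0, 89.5]
wrist_force: [-0.5, -0.1, 5.5]
opening: 0.0198
grip_force: 40.0
```

```bash
python3 st.py
```

```text
t 7.73 TCP [0.59104 0.21312 0.33808] [ 1.7999e+02 -3.0000e-02  8.9530e+01] F [-0.51 -0.12  5.45]
tip depth mm 24.82 slot x,y mm 0.16 16.94
```

>>> arm_command(
  rows=[
    {"dr": [0, 0, 0], "delta_pos": [0, 0, 0.001], "hand": 10},
    {"dr": [0, 0, 0], "delta_pos": [0, 0, 0.002], "hand": 10},
    {"dr": [0, 0, 0], "delta_pos": [0, 0, 0.0025], "hand": 10},
    {"dr": [0, 0, 0], "delta_pos": [0, 0, 0.0025], "hand": 10},
    {"dr": [0, 0, 0], "delta_pos": [0, 0, 0.0025], "hand": 10},
    {"dr": [0, 0, 0], "delta_pos": [0, 0, 0.0025], "hand": 10},
    {"dr": [0, 0, 0], "delta_pos": [0, 0, 0.0025], "hand": 10},
    {"dr": [0, 0, 0], "delta_pos": [0, 0, 0.0025], "hand": 10},
    {"dr": [0, 0, 0], "delta_pos": [0, 0, 0.0025], "hand": 10},
    {"dr": [0, 0, 0], "delta_pos": [0, 0, 0.0025], "hand": 10},
  ],
)

```text
time_s: 8.57
position: [0.5912, 0.2131, 0.3352]
tool_rot: [180.0, -0.0, 89.5]
wrist_force: [0.6, -0.2, 5.1]
opening: 0.0198
grip_force: 40.0
```

```bash
python3 st.py; python3 - <<'E'
from h import *
t=viewer.snapshot("top")[:,:,::-1];s=viewer.snapshot("scene")[:,:,::-1]
cv2.imwrite("pics/c5.png",np.hstack([crop(t,200,160,130,150,3),crop(s,290,165,130,150,3)]))
E
```

```text
t 8.57 TCP [0.59118 0.21311 0.33516] [ 1.7999e+02 -2.0000e-02  8.9530e+01] F [ 0.64 -0.23  5.13]
tip depth mm 27.74 slot x,y mm 0.27 16.89
```

View pics/c5.png

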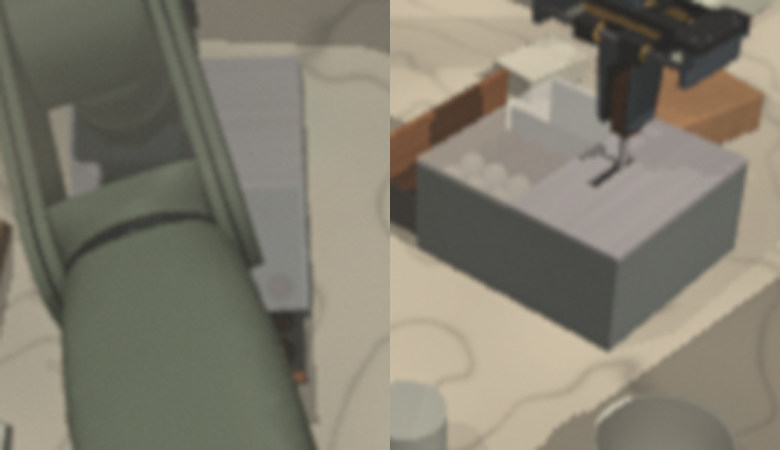

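The drawer has sprung open: its brown front stands out at the left of the scene crop. I'll withdraw the key straight up and return.

>>> arm_command(
  rows=[
    {"dr": [0, 0, 0], "delta_pos": [0, 0, -0.005], "hand": 10},
    {"dr": [0, 0, 0], "delta_pos": [0, 0, -0.015], "hand": 10},
    {"dr": [0, 0, 0], "delta_pos": [0, 0, -0.03], "hand": 10},
    {"dr": [0, 0, 0], "delta_pos": [0, 0, -0.05], "hand": 10},
    {"dr": [0, 0, 0], "delta_pos": [0, 0, -0.075], "hand": 10},
    {"dr": [0, 0, 0], "delta_pos": [0, 0, -0.1], "hand": 10},
    {"dr": [0, 0, 0], "delta_pos": [-0.015, -0.004, -0.115], "hand": 10},
    {"dr": [0, 0, 0], "delta_pos": [-0.045, -0.011, -0.115], "hand": 10},
    {"dr": [0, 0, 0], "delta_pos": [-0.08, -0.02, -0.115], "hand": 10},
    {"dr": [0, 0, 0], "delta_pos": [-0.115, -0.029, -0.115], "hand": 10},
    {"dr": [0, 0, 0], "delta_pos": [-0.15, -0.037, -0.115], "hand": 10},
    {"dr": [0, 0, 0], "delta_pos": [-0.185, -0.046, -0.115], "hand": 10},
  ],
)

```text
time_s: 9.67
position: [0.5426, 0.0271, 0.4495]
tool_rot: [-179.8, 0.0, 89.6]
wrist_force: [0.2, -0.7, -1.1]
opening: 0.02
grip_force: 40.0
```

```bash
python3 st.py; python3 -c "
from h import *
plan([.4567,-.3298,.45],89.48)"
```

```text
t 9.67 TCP [0.54256 0.0271  0.44947] [-1.7981e+02  1.0000e-02  8.9560e+01] F [ 0.17 -0.66 -1.08]
tip depth mm -86.57 slot x,y mm -56.53 -167.16
dp [-3.575e-01 -8.310e-02 -2.000e-04] dr [-0.0011  0.0001  0.0005]
```

>>> arm_command(
  rows=[
    {"dr": [-0.0004, 0, 0], "delta_pos": [-0.035, -0.008, 0], "hand": 10},
    {"dr": [-0.0004, 0, 0], "delta_pos": [-0.07, -0.016, 0], "hand": 10},
    {"dr": [-0.0004, 0, 0], "delta_pos": [-0.105, -0.025, 0], "hand": 10},
    {"dr": [-0.0004, 0, 0], "delta_pos": [-0.145, -0.034, 0], "hand": 10},
    {"dr": [-0.0004, 0, 0], "delta_pos": [-0.185, -0.043, 0], "hand": 10},
    {"dr": [-0.0004, 0, 0], "delta_pos": [-0.22, -0.052, 0], "hand": 10},
    {"dr": [-0.0004, 0, 0], "delta_pos": [-0.26, -0.061, 0], "hand": 10},
    {"dr": [-0.0004, 0, 0], "delta_pos": [-0.3, -0.07, 0], "hand": 10},
    {"dr": [-0.0004, 0, 0], "delta_pos": [-0.335, -0.078, 0], "hand": 10},
    {"dr": [-0.0004, 0, 0], "delta_pos": [-0.352, -0.082, 0], "hand": 10},
    {"dr": [-0.0004, 0, 0], "delta_pos": [-0.3575, -0.083, 0], "hand": 10},
    {"dr": [-0.0004, 0, 0], "delta_pos": [-0.3575, -0.083, 0], "hand": 10},
  ],
)

```text
time_s: 10.67
position: [0.4571, -0.3293, 0.4494]
tool_rot: [-179.9, -0.1, 89.4]
wrist_force: [0.0, -0.7, -1.0]
opening: 0.0199
grip_force: 40.0
```

>>> arm_command(
  rows=[
    {"dr": [0, 0, 0], "delta_pos": [0, 0, 0], "hand": 10},
    {"dr": [0, 0, 0], "delta_pos": [0, 0, 0], "hand": 10},
    {"dr": [0, 0, 0], "delta_pos": [0, 0, 0], "hand": 10},
    {"dr": [0, 0, 0], "delta_pos": [0, 0, 0], "hand": 10},
  ],
)

```text
time_s: 11.0
position: [0.458, -0.3272, 0.4501]
tool_rot: [180.0, -0.0, 89.6]
wrist_force: [-0.1, 0.5, 0.4]
opening: 0.0198
grip_force: 40.0
```

```bash
python3 st.py; python3 -c "
from h import *
plan([.4567,-.3298,.358],89.48)"
```

```text
t 11.0 TCP [ 0.458   -0.32716  0.4501 ] [ 1.7999e+02 -1.0000e-02  8.9630e+01] F [-0.1   0.53  0.36]
tip depth mm -87.2 slot x,y mm -153.98 -517.77
dp [-0.0027 -0.0013  0.0921] dr [ 0.     -0.      0.0008]
```

>>> arm_command(
  rows=[
    {"dr": [0, 0, 0], "delta_pos": [-0.001, -0.0005, 0.025], "hand": 10},
    {"dr": [0, 0, 0], "delta_pos": [-0.002, -0.001, 0.05], "hand": 10},
    {"dr": [0, 0, 0], "delta_pos": [-0.002, -0.001, 0.075], "hand": 10},
    {"dr": [0, 0, 0], "delta_pos": [-0.002, -0.001, 0.088], "hand": 10},
    {"dr": [0, 0, 0], "delta_pos": [-0.002, -0.001, 0.09], "hand": 10},
    {"dr": [0, 0, 0], "delta_pos": [-0.002, -0.001, 0.09], "hand": 10},
    {"dr": [0, 0, 0], "delta_pos": [-0.002, -0.001, 0.09], "hand": 10},
    {"dr": [0, 0, 0], "delta_pos": [-0.002, -0.001, 0.09], "hand": 10},
  ],
)

```text
time_s: 11.67
position: [0.4571, -0.3304, 0.3615]
tool_rot: [179.9, 0.1, 89.5]
wrist_force: [0.2, 0.3, -0.1]
opening: 0.0198
grip_force: 40.0
```

```bash
python3 - <<'E'
from h import *
for k in range(6):
    s=robot.get_state();print(s['position'].round(4),s['tool_rot'].round(2),s['qd'].round(1))
    im=viewer.snapshot(["wrist","scene","top"][k%3])[:,:,::-1]
    if k==0: a=im
    if k==1: b=im
cv2.imwrite("pics/c6.png",np.hstack([crop(a,250,170,130,150,3),crop(b,140,215,130,150,3)]))
c=cal("wrist");p=s['position'];print(proj(c,[p-[0,0,.2629]]),proj(c,[[.4568,-.3295,.085]]),proj(cal("scene"),[p-[0,0,.2629],[.4568,-.3295,.085]]))
E
```

```text
[ 0.4571 -0.3304  0.3615] [1.7986e+02 1.0000e-01 8.9550e+01] [-0.1 -0.1  0.1 -0.1 -0.1  0. ]
[ 0.457  -0.3304  0.3614] [1.7987e+02 1.0000e-01 8.9550e+01] [-0.2  0.1  0.3 -0.1 -0.1 -0.1]
[ 0.4569 -0.3304  0.3612] [1.7988e+02 9.0000e-02 8.9540e+01] [-0.1  0.1  0.3  0.1 -0.   0. ]
[ 0.4568 -0.3304  0.361 ] [1.799e+02 8.000e-02 8.953e+01] [-0.1  0.2  0.4  0.  -0.   0. ]
[ 0.4567 -0.3304  0.3608] [1.7992e+02 6.0000e-02 8.9530e+01] [-0.   0.2  0.4  0.  -0.   0. ]
[ 0.4567 -0.3304  0.3606] [1.7994e+02 5.0000e-02 8.9530e+01] [ 0.   0.3  0.3 -0.  -0.   0.1]
[[322.35869687 253.22201236]] [[322.54308351 246.02382827]] [[159.10603501 295.39726165]
 [160.56132175 299.60042084]]
```

View pics/c6.png

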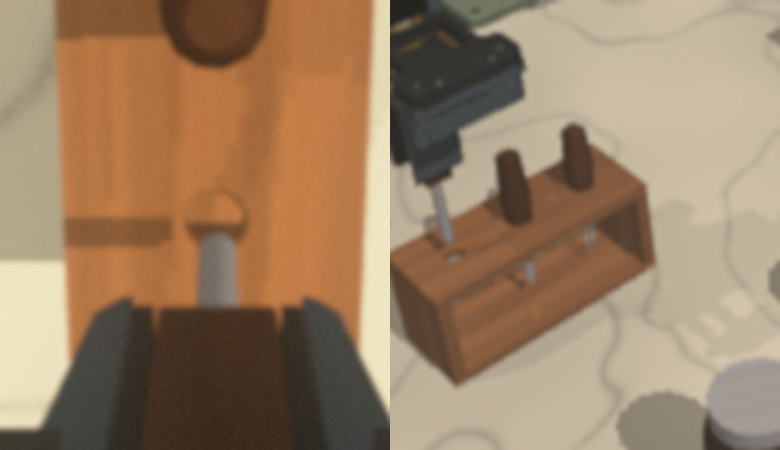

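In the wrist crop the hole spans columns 188..245 with its top edge at row 188, and the shank tip is at column 218, row 234. That puts the tip slightly to the -y side of the hole, so I'll refine it numerically.

```bash
python3 - <<'E'
from h import *
for k in range(4): viewer.snapshot("top")
s=robot.get_state();c=cal("wrist");im=viewer.snapshot("wrist")[:,:,::-1];cv2.imwrite("pics/w7.png",im)
p=s['position'];R=Ro.from_euler('xyz',s['tool_rot'],degrees=True);print(p.round(4),s['tool_rot'].round(2))
t=p+R.apply([0,0,.2629])
print("tip",proj(c,t),"below",proj(c,[t[0],t[1],.085]))
th=np.linspace(0,2*np.pi,9)[:-1]
print("circle",proj(c,[[t[0]+.007*np.cos(a),t[1]+.007*np.sin(a),.085] for a in th]).round(1).tolist())
g=im.mean(2).astype(int)
for v in range(226,262):print(v,*g[v,306:340])
E
```

```text
[ 0.4566 -0.3304  0.36  ] [1.7999e+02 1.0000e-02 8.9530e+01]
tip [[322.63660167 253.32310355]] below [[322.62010526 247.6457691 ]]
circle [[332.7, 247.6], [329.8, 240.8], [322.5, 238.0], [315.4, 240.9], [312.5, 247.7], [315.6, 254.5], [322.7, 257.2], [329.8, 254.4]]
226 115 114 115 119 121 123 125 126 127 125 124 124 125 123 123 123 122 120 117 114 113 115 116 116 115 114 113 111 111 112 113 113 116 117
227 118 117 117 120 121 122 127 126 127 124 125 124 125 123 123 124 123 120 117 115 115 115 116 118 116 114 113 112 109 111 116 117 117 118
228 117 115 116 118 120 122 126 127 127 127 123 125 124 123 123 124 123 120 115 114 114 117 115 115 116 115 113 114 113 113 116 117 117 117
229 116 115 115 119 120 122 124 125 125 125 126 124 125 124 124 123 121 121 115 116 115 115 116 118 114 115 114 111 111 113 116 115 116 115
230 115 115 116 117 120 123 125 126 126 125 126 124 125 123 125 123 122 119 117 116 115 115 115 118 114 115 113 114 110 114 115 118 116 116
231 115 116 114 116 120 121 124 126 127 126 125 124 123 124 124 123 122 120 115 115 114 115 115 114 113 114 112 112 112 115 116 118 1
[... 3397 characters left out ...]

257 115 115 116 117 120 121 123 124 124 120 110 105 107 108 108 110 113 116 123 128 131 133 132 127 122 120 118 117 117 115 116 115 118 118
258 116 116 115 117 119 123 125 123 124 118 111 106 105 107 108 109 113 119 123 128 131 132 131 126 122 119 121 117 117 116 116 116 114 119
259 116 115 116 116 121 120 122 124 122 118 110 105 106 105 108 110 111 118 122 128 131 132 131 126 121 121 118 119 117 117 117 115 116 117
260 117 116 114 117 119 122 125 124 124 118 109 107 105 105 106 108 112 114 123 127 131 132 130 127 123 120 119 118 115 117 115 116 116 116
261 116 116 117 117 122 123 125 124 124 117 110 106 105 108 108 110 112 118 123 127 131 133 130 126 123 121 118 118 117 115 115 115 116 115
```

The hole's centre is at about (323,243.8), and the tip sits about 1.5 mm toward -y and 0.5 mm toward -x of it. I'll correct that and lower partway.

>>> arm_command(
  rows=[
    {"dr": [0, 0, 0], "delta_pos": [0.0015, 0.0005, 0], "hand": 10},
    {"dr": [0, 0, 0], "delta_pos": [0.0015, 0.0005, 0.003], "hand": 10},
    {"dr": [0, 0, 0], "delta_pos": [0.0015, 0.0005, 0.008], "hand": 10},
    {"dr": [0, 0, 0], "delta_pos": [0.0015, 0.0005, 0.013], "hand": 10},
    {"dr": [0, 0, 0], "delta_pos": [0.0015, 0.0005, 0.018], "hand": 10},
    {"dr": [0, 0, 0], "delta_pos": [0.0015, 0.0005, 0.022], "hand": 10},
    {"dr": [0, 0, 0], "delta_pos": [0.0015, 0.0005, 0.022], "hand": 10},
    {"dr": [0, 0, 0], "delta_pos": [0.0015, 0.0005, 0.022], "hand": 10},
  ],
)

```text
time_s: 12.88
position: [0.4571, -0.3288, 0.3375]
tool_rot: [-180.0, -0.0, 89.5]
wrist_force: [0.2, 0.3, -0.6]
opening: 0.0199
grip_force: 40.0
```

```bash
python3 st.py
```

```text
t 12.88 TCP [ 0.4571  -0.32884  0.33748] [-1.7996e+02 -2.0000e-02  8.9530e+01] F [ 0.22  0.35 -0.62]
tip depth mm 25.42 slot x,y mm -155.15 -519.33
```

Tip is 10 mm into the hole with no contact force. Lowering to just above the plate.

>>> arm_command(
  rows=[
    {"dr": [0, 0, 0], "delta_pos": [0, 0, 0.006], "hand": 10},
    {"dr": [0, 0, 0], "delta_pos": [0, 0, 0.013], "hand": 10},
    {"dr": [0, 0, 0], "delta_pos": [0, 0, 0.02], "hand": 10},
    {"dr": [0, 0, 0], "delta_pos": [0, 0, 0.027], "hand": 10},
    {"dr": [0, 0, 0], "delta_pos": [0, 0, 0.034], "hand": 10},
    {"dr": [0, 0, 0], "delta_pos": [0, 0, 0.041], "hand": 10},
    {"dr": [0, 0, 0], "delta_pos": [0, 0, 0.046], "hand": 10},
    {"dr": [0, 0, 0], "delta_pos": [0, 0, 0.048], "hand": 10},
    {"dr": [0, 0, 0], "delta_pos": [0, 0, 0.048], "hand": 10},
    {"dr": [0, 0, 0], "delta_pos": [0, 0, 0.048], "hand": 10},
  ],
)

```text
time_s: 13.72
position: [0.4573, -0.3289, 0.29]
tool_rot: [180.0, 0.0, 89.5]
wrist_force: [-0.0, 0.6, -0.5]
opening: 0.0196
grip_force: 40.0
```

```bash
python3 st.py
```

```text
t 13.72 TCP [ 0.45725 -0.32893  0.28997] [1.7999e+02 1.0000e-02 8.9530e+01] F [-0.03  0.64 -0.46]
tip depth mm 72.93 slot x,y mm -154.77 -519.59
```

Down 1.5 mm more to touch, then open slowly.

>>> arm_command(
  rows=[
    {"dr": [0, 0, 0], "delta_pos": [0, 0, 0.0008], "hand": 10},
    {"dr": [0, 0, 0], "delta_pos": [0, 0, 0.0015], "hand": 10},
    {"dr": [0, 0, 0], "delta_pos": [0, 0, 0.0015], "hand": 10},
    {"dr": [0, 0, 0], "delta_pos": [0, 0, 0.0015], "hand": 10},
  ],
)

```text
time_s: 14.05
position: [0.4571, -0.3289, 0.2886]
tool_rot: [180.0, 0.0, 89.5]
wrist_force: [-1.0, -0.2, -1.1]
opening: 0.0197
grip_force: 40.0
```

>>> arm_command(
  rows=[
    {"dr": [0, 0, 0], "delta_pos": [0, 0, 0], "hand": 21},
    {"dr": [0, 0, 0], "delta_pos": [0, 0, 0], "hand": 24},
    {"dr": [0, 0, 0], "delta_pos": [0, 0, 0], "hand": 30},
    {"dr": [0, 0, 0], "delta_pos": [0, 0, 0], "hand": 45},
    {"dr": [0, 0, 0], "delta_pos": [0, 0, 0], "hand": 60},
    {"dr": [0, 0, 0], "delta_pos": [0, 0, 0], "hand": 60},
    {"dr": [0, 0, 0], "delta_pos": [0, 0, 0], "hand": 60},
    {"dr": [0, 0, 0], "delta_pos": [0, 0, 0], "hand": 60},
  ],
)

```text
time_s: 14.72
position: [0.4571, -0.3289, 0.2884]
tool_rot: [180.0, 0.0, 89.5]
wrist_force: [-0.4, 0.2, -0.6]
opening: 0.0596
grip_force: 0.0
```

>>> arm_command(
  rows=[
    {"dr": [0, 0, 0], "delta_pos": [0, 0, -0.015], "hand": 60},
    {"dr": [0, 0, 0], "delta_pos": [0, 0, -0.04], "hand": 60},
    {"dr": [0, 0, 0], "delta_pos": [0, 0, -0.07], "hand": 60},
    {"dr": [0, 0, 0], "delta_pos": [0, 0, -0.1], "hand": 60},
    {"dr": [0, 0, 0], "delta_pos": [0, 0, -0.13], "hand": 60},
    {"dr": [0, 0, 0], "delta_pos": [0, 0, -0.133], "hand": 60},
    {"dr": [0, 0, 0], "delta_pos": [0.0115, -0.0057, -0.133], "hand": 60},
    {"dr": [0, 0, 0], "delta_pos": [0.0115, -0.0057, -0.133], "hand": 60},
    {"dr": [0, 0, 0], "delta_pos": [0.0115, -0.0057, -0.133], "hand": 60},
  ],
)

```text
time_s: 15.47
position: [0.4513, -0.3171, 0.421]
tool_rot: [-180.0, -0.0, 89.6]
wrist_force: [-0.7, -0.6, -1.0]
opening: 0.06
grip_force: 0.0
```

```bash
python3 - <<'E'
from h import *
s=robot.get_state();c=cal("wrist");im=viewer.snapshot("wrist")[:,:,::-1];print(s['position'],s['tool_rot'],s['wrist_force'])
cv2.imwrite("pics/w8.png",im)
d=np.abs(im.astype(int)-cv2.imread("pics/w1.png").astype(int)).sum(2)
print("diff in rack area",d[40:285,280:390].mean(),d[220:280,300:360].mean())
g=im.mean(2).astype(int)
for v in range(218,284,4):print(v,*g[v,304:360:3])
# predicted upright handle box at hole
for z in(.085,.14):print(proj(c,[[.4567+a,-.3295+b,z] for a,b in((-.01,.01),(.01,.01),(.01,-.01),(-.01,-.01))]).round(1).tolist())
# drawer: top view difference
t=viewer.snapshot("top")[:,:,::-1];t0=cv2.imread("pics/top0.png");cv2.imwrite("pics/t8.png",t)
dd=(np.abs(t.astype(int)-t0).sum(2)>60).astype(np.uint8);n,l,st,ce=cv2.connectedComponentsWithStats(dd)
print([x.tolist() for x in st[1:] if x[4]>15])
ct=cal("top");print("closed/open front",proj(ct,[[.45,.19,.05],[.39,.19,.05]]))
E
```

```text
[ 0.45130506 -0.3170523   0.42098535] [-1.79965292e+02 -7.87498292e-03  8.95568373e+01] [-0.6660178  -0.57140369 -0.99811257]
diff in rack area 14.676808905380334 9.773888888888889
218 124 118 116 116 115 119 117 115 115 113 114 110 108 107 114 121 118 128 126
222 124 119 117 115 114 117 116 114 112 114 114 112 108 108 115 120 127 129 129
226 121 101 115 95 107 98 92 91 92 86 84 85 95 107 116 121 129 131 128
230 95 90 87 88 83 55 54 56 55 58 57 58 62 106 121 128 128 130 127
234 94 92 90 86 84 58 54 57 55 55 56 57 57 101 125 129 128 130 130
238 95 91 90 89 85 60 55 57 54 58 56 56 59 90 128 130 129 130 127
242 94 91 90 88 80 61 58 57 60 57 57 59 58 78 129 131 129 132 127
246 96 93 90 88 80 69 68 67 66 66 67 70 67 75 127 129 132 132 128
250 114 110 114 115 99 81 79 78 78 80 78 77 76 81 125 130 129 131 129
254 129 125 120 118 101 80 82 83 82 81 79 78 77 82 126 131 131 130 127
258 130 125 119 119 107 79 80 78 82 82 84 81 82 85 128 130 132 132 126
262 132 124 121 119 111 82 81 80 80 83 84 85 83 85 127 130 130 132 129
266 131 127 122 122 110 84 83 83 83 82 80 83 85 91 130 131 130 131 129
27
[... 217 characters left out ...]
210 211 211
282 213 214 214 213 214 213 214 214 213 206 197 208 213 214 216 216 216 215 216
[[317.3, 228.0], [341.0, 227.9], [340.8, 250.3], [317.6, 250.5]]
[[316.3, 248.4], [344.5, 248.2], [344.3, 274.4], [316.7, 274.6]]
[[321, 198, 293, 282, 27446], [551, 215, 5, 8, 18], [228, 266, 75, 25, 1511], [247, 290, 197, 114, 7143], [235, 302, 68, 20, 1092], [445, 313, 17, 13, 62], [277, 322, 17, 17, 70], [447, 325, 15, 10, 48], [438, 334, 15, 25, 136], [516, 355, 124, 125, 8159], [361, 388, 21, 7, 75], [294, 402, 6, 6, 22], [274, 410, 31, 70, 1250], [410, 412, 116, 68, 4410], [342, 419, 14, 10, 63], [315, 457, 4, 19, 28]]
closed/open front [[265.3455134  266.0641649 ]
 [264.98808261 289.03774047]]
```

```bash
python3 -c "
from rig import robot
print(robot.finish_job())"
```

```text
the job is handed in; nothing more can be done
None
```

The drawer sprung open by about its full 60 mm, the key is back upright in its original rack hole, and I handed the job in after about 15.5 s of robot time. The largest tab push I read was about 6 N.

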